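# Snap the seal shut with the sealing pliers

## Robot

A 7-joint arm with a two-finger parallel gripper is mounted at the origin on a cart in front of the work surface, level with it; the furniture and walls round the work are solid. World frame = base frame: x ahead of the robot, y to its left, z up, the work surface at z = 0. Lengths are in m, angles in degrees, forces in N, time in s.
With the tool pointing down it reaches from about 0.35 to 0.9 m from the base axis. Payload 7.2 kg.
Tool frame: the origin (TCP) lies where the fingers leave the gripper's body, on its centre line; the fingertips stand 73 mm ahead of it and the grasp point (between the pads) lies 54 mm ahead of it; z points along the fingers, y is the direction in which the jaws open and shut (so a half turn about z gives the same grasp; the last joint's range is limited). The gripper opens to 85 mm and grips with 20 to 120 N. Pads are 22 mm wide; open, the fingers measure 114 mm over their backs; the gripper's body (76 mm by 85 mm) begins 54 mm behind the grasp point. The pads swing forward as they close: fully open they stand 13 mm farther back than shut.
Start: joints at [-79.08, 23.554, -0.728, 91.456, 0.321, 64.991, -4.71], TCP at [0.16, 0.604, 0.304] pointing down, gripper open.
Joint ranges: [-169.25, 169.25], [-16.82, 113.86], [-84.01, 82.57], [7.8, 145.47], [-59.2, 239.2], [7.22, 106.19], [-163.78, 163.78]. Speed limits (degrees/s): [136.94, 136.94, 172.46, 172.46, 180, 180, 180].

## Interface

Orientations are given as a 3x3 rotation matrix whose columns are the frame's x, y, z axes.
In Python, from bench import * gives the robot as it stands.
- The arm moves only by the tool step_arm, never from a script. Its arguments are lists of equal length, an entry for each row: "xyz": the shift along the tool's x, y, z in mm, a list of three; "rot": the turn, a rotation vector about the tool's x, y, z in degrees, a list of three; "jaw": the closure in counts, from 0 (fully open) to 255 (shut). In form: {"xyz": [[dx, dy, dz], ...], "rot": [[rx, ry, rz], ...], "jaw": [jaw, ...]}. A call has 1 to 5 rows; each row shifts and turns the commanded pose from where the row before left it, along the tool's axes as they then stand; what a row does not reach is not made up. A row lasts 1/8 s, in which the tool goes at most 62.5 mm and 10.7 degrees, less where a joint would pass 70% of its speed; a pose out of reach is approached as far as the arm can. A call is refused whole if a number of a shift passes 62.5 or a number of a turn 10.7, either way. A call with a gripper value outside its range is refused whole. The fingers move at their own pace and stop on an object; "grip_force" is the grip in N (left out, the last holds). Time passes only in rows, so rows that do not move let the fingers close. It gives the time, the measured TCP pose, the force and the opening at its end, in the units of the state.
- sense(): the state, without advancing time (a new reading comes with each control period).
- camera(name): name is "scene" or "side" or "wrist"; returns a dict with "color" (400x640x3 uint8, blue, green, red), "intrinsics" (3x3 intrinsics, pixels), "k1" (the pictures are not rectified: a ray, as slopes to the right and down, at radius r is drawn at 1 + k1 r^2 times it, then the intrinsics apply), "cam_to_world" (4x4, takes a point from camera to world coordinates). Camera axes: x right, y up, looking along -z (the intrinsics and any distortion apply to the point x, -y, -z); pixel columns grow to the right and rows downward; lengths in m; the calibration is good to about 2 mm. A picture is of the moment at which its call begins. There is no depth.
- finish_job(): hands the job in, once; it reports no verdict.
Trained networks look in a picture, given as the dict that the camera call returned (one of the last four; its "shot" number tells which), for a name from the list of things; names that differ only in an ending like _2 or _b are one class to them, and where a whole thing is asked for, a point or a joint stands for the part that bears it (a point fixed in the world has none). Each returns a list of dicts, best first, with "p" (0 to 1); they miss things now and then, are a little off and sometimes report something else, mostly with a low value. They report only what shows in the picture. A call takes as long as a camera call.
- spot_in(thing, picture): "at" ([column, row] in pixels, amid what is visible of it).
- landmark_of(thing, picture): "at" ([column, row] in pixels: a listed point, or the origin of a listed thing).
The state is a dict: "t": time; "joint_pos": joint angles; "qvel": joint speeds; "tau": joint torques, N m; "tool_pos": TCP position; "tcp_rot": TCP orientation; "ft_force": force on the tool from outside, world axes, zero at the start; "ft_torque": the same for the moment, N m; "width": finger opening in m.
Only numpy, scipy, OpenCV 4.12 (cv2) and the standard library are available. Lean on these libraries where they do the work, as an engineer would, in place of code of your own. Each camera call takes 0.05 s, during which the arm holds its last target.

## Task

Two alike pairs of sealing pliers lie open on the counter; only one of them holds the two halves of a round brass seal in its jaws. Where it lies on the counter, squeeze the two handles of that pair together until the resistance gives and the seal snaps fully shut, then let go and leave the pliers lying closed about where they lay. Leave the empty pair alone.

Things in the scene. Friction and masses are not known exactly. Their poses are not given: they have to be found in the camera images.
- seal_pliers: Loaded pliers: loose, 0.5 kg, flat on the counter, 217 mm long, dark steel, two halves of a 30 mm round brass seal fixed in the jaws. Origin on the counter under the pivot; x from pivot to jaws, z up. Two black handles run to -x in a V, to 155 mm from the pivot: 12 mm wide, z 0 to 25 mm. Squeeze across 115 mm from the pivot: 58 mm over the outer faces when open (joint 0), 26 mm when shut.
- seal_pliers_arm (a joint): Closing angle of the loaded pliers, rad: 0 open (start), 0.28 shut (stop). The -y handle is rigid with the body; the +y one swings toward it: the V's middle line is -x at 0, turned by +q/2 about z at angle q. Resistance peaks near 0.1 at about 12 N on each handle at 115 mm, then fades; past about 0.23 the pliers snap shut by themselves and stay shut; let go earlier, they spring back open.
- spare_pliers: Empty pliers: same shape, size and frame as the loaded pair, but nothing between the jaws. Loose, flat on the counter, about 0.3 m to the left or right of the loaded pair. (Fixed things to stay clear of: a paper sorter 0.24 m high on the right, x over 0.45, y below -0.27; wall shelves high over the back of the counter.)
- spare_pliers_arm (a joint): Closing angle of the empty pliers' handles, rad: 0 open (start), 0.28 shut; to be left open.

How it is judged:
By the outcome, as a careful person would: the job done as asked, in the order asked, and still so for the second after the job is handed in, with the robot touching nothing.
It also fails if it takes over 29 s, if anything falls off the work surface, if the arm or the gripper's body presses on something with over 40 N, if the wrist force passes 120 N, or if a joint passes its speed limit or range.

## Working session

There is one attempt and no reset: what is moved stays moved. The work goes in short steps, Python scripts to look and compute and a tool call to move; the robot and the scene stay as the last step left them, time stands still between calls to the robot, and variables do not carry over. Pictures are saved under pics/ and viewed, and the job is handed in when it is done.

Besides the shell and the picture viewer there is one more tool, called as name(argument=value, ...), one argument or row to a line, values as JSON. step_arm: Moves the arm, as the interface text tells. Its arguments: {"type":"object","properties":{"xyz":{"type":"array"},"rot":{"type":"array"},"jaw":{"type":"array"},"grip_force":{"type":"number"}},"required":["xyz","rot","jaw"]}

```bash
mkdir -p pics; ls; cat > h.py <<'E'
from bench import *
import numpy as np, cv2
def ray(pic,px):
    K=np.array(pic["intrinsics"]);k1=pic["k1"];T=np.array(pic["cam_to_world"])
    d=np.array([(px[0]-K[0,2])/K[0,0],(px[1]-K[1,2])/K[1,1]])
    u=d.copy()
    for _ in range(30): u=d/(1+k1*(u@u))
    v=T[:3,:3]@np.array([u[0],-u[1],-1.]); return T[:3,3],v
def toz(pic,px,z=0.):
    o,v=ray(pic,px); return o+v*(z-o[2])/v[2]
def proj(pic,P):
    K=np.array(pic["intrinsics"]);k1=pic["k1"];T=np.array(pic["cam_to_world"])
    c=T[:3,:3].T@(np.array(P)-T[:3,3]); u=np.array([c[0],-c[1]])/-c[2]
    u=u*(1+k1*(u@u)); return np.array([K[0,0]*u[0]+K[0,2],K[1,1]*u[1]+K[1,2]])
E
python3 - <<'E'
from h import *
s=sense();print({k:np.round(v,3).tolist() for k,v in s.items()})
for n in ["scene","side"]:
    p=camera(n);cv2.imwrite(f"pics/{n}0.png",p["color"])
    for t in ["seal_pliers","spare_pliers"]:
        for f in (spot_in,landmark_of):
            for d in f(t,p)[:3]: print(n,t,f.__name__,d, toz(p,d["at"],0.01 if f is spot_in else 0).round(3))
E
```

```text
pics
{'t': 0.0, 'joint_pos': [-79.08, 23.601, -0.73, 91.504, 0.321, 64.991, -4.708], 'qvel': [0.024, 0.078, 0.05, 0.091, 0.068, -0.064, -0.025], 'tau': [0.0, -60.062, 0.682, -29.942, 0.014, 0.011, -0.0], 'tool_pos': [0.16, 0.604, 0.303], 'tcp_rot': [[-0.967, 0.256, -0.0], [0.256, 0.967, -0.002], [-0.0, -0.002, -1.0]], 'ft_force': [-0.844, -0.267, -0.443], 'ft_torque': [0.012, -0.028, 0.052], 'width': 0.085}
scene seal_pliers call {'at': [270.8, 213.9], 'p': 0.94} [0.542 0.192 0.01 ]
scene seal_pliers call {'at': [276.0, 201.1], 'p': 0.89} [0.588 0.209 0.   ]
scene spare_pliers call {'at': [377.2, 251.2], 'p': 0.94} [ 0.554 -0.065  0.01 ]
scene spare_pliers call {'at': [380.8, 237.8], 'p': 0.64} [ 0.598 -0.057  0.   ]
side seal_pliers call {'at': [294.8, 249.6], 'p': 0.67} [ 0.587  0.214 -0.   ]
side spare_pliers call {'at': [370.0, 191.3], 'p': 0.63} [ 0.538 -0.069  0.01 ]
side spare_pliers call {'at': [342.4, 194.9], 'p': 0.9} [ 0.598 -0.038  0.   ]
```

View pics/scene0.png

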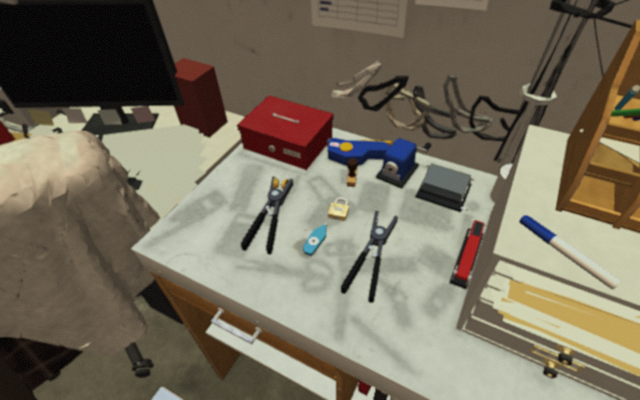

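View pics/side0.png

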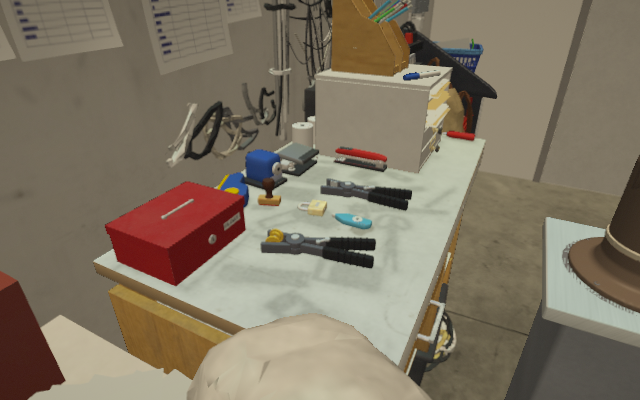

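The left pair, with its pivot near scene (276,201), shows brass in its jaws; the right pair, near (380,238), has none. I'll zoom in to fit the pose.

```bash
python3 - <<'E'
from h import *
a=cv2.imread("pics/scene0.png")[165:265,220:320];b=cv2.imread("pics/side0.png")[215:285,250:390]
cv2.imwrite("pics/za.png",cv2.resize(a,None,fx=6,fy=6,interpolation=cv2.INTER_CUBIC))
cv2.imwrite("pics/zb.png",cv2.resize(b,None,fx=5,fy=5,interpolation=cv2.INTER_CUBIC))
E
```

```text
(no output)
```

View pics/za.png

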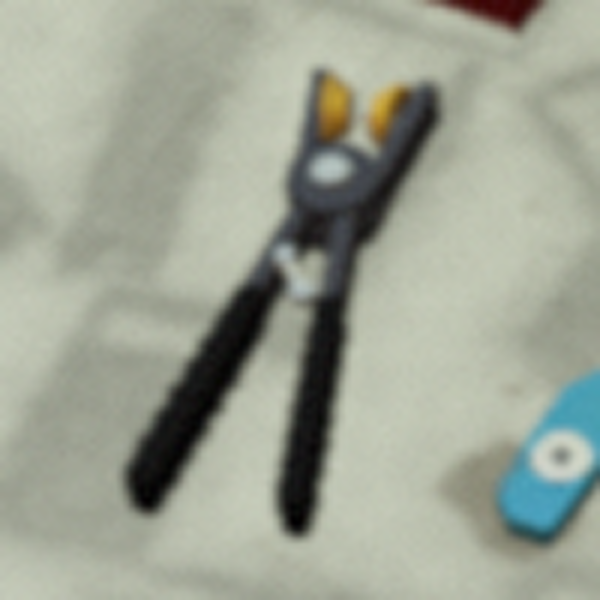

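View pics/zb.png

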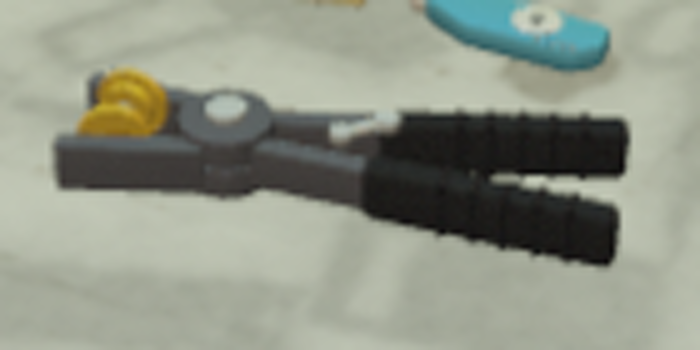

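```bash
python3 - <<'E'
from h import *
from scipy.optimize import least_squares
S=camera("scene");D=camera("side")
sc=lambda u,v:(220+u/6,165+v/6); sd=lambda u,v:(250+u/5,215+v/5)
o1,v1=ray(S,sc(328,168));o2,v2=ray(D,sd(228,107))
A=np.stack([v1,-v2],1);t=np.linalg.lstsq(A,o2-o1,rcond=None)[0];print("pivot tri",o1+v1*t[0],o2+v2*t[1])
# handle axis points at mid-height end caps
obs=[(S,sc(328,168),0),(S,sc(148,490),1),(S,sc(297,515),2),(D,sd(228,107),0),(D,sd(622,150),2),(D,sd(612,235),1)]
def model(q):
    x,y,a,zp,w=q;R=np.array([[np.cos(a),-np.sin(a)],[np.sin(a),np.cos(a)]])
    L=[(0,0,zp),(-.153,w,.013),(-.153,-w,.013)]
    return [np.r_[R@l[:2]+[x,y],l[2]] for l in map(np.array,L)]
f=lambda q:np.concatenate([proj(p,model(q)[i])-px for p,px,i in obs])
r=least_squares(f,[.588,.21,0.1,.03,.03],x_scale=[.1,.1,.1,.01,.01]);print(r.x,np.degrees(r.x[2]),r.fun.round(1))
x,y,a=r.x[:3];print("squeeze pt",x-.115*np.cos(a),y-.115*np.sin(a))
E
```

```text
pivot tri [0.58826027 0.20901818 0.02837995] [0.58744224 0.20901589 0.02775339]
[0.58986941 0.20900982 0.28400125 0.02698585 0.02763268] 16.272072808720466 [ 0.4 -0.  -1.4  0.3 -1.3 -0.1 -1.1  0.   0.3 -1.9  0.3 -1.8]
squeeze pt 0.4794760772600862 0.17678695192751093
```

step_arm(
  xyz=[
    [-30,-24,0],
    [-38,-30,5],
    [-38,-30,8],
    [-38,-30,8],
    [-38,-30,8],
  ],
  rot=[
    [0,0,0],
    [0,0,0],
    [0,0,0],
    [0,0,0],
    [0,0,0],
  ],
  jaw=[0,0,0,0,0],
  grip_force=40,
)

```text
t: 1.23
tool_pos: [0.2999, 0.4171, 0.2749]
tcp_rot: [[-0.967, 0.256, 0.0], [0.256, 0.967, 0.001], [-0.0, 0.001, -1.0]]
ft_force: [1.3, 0.2, 0.2]
width: 0.0853
```

step_arm(
  xyz=[
    [-38,-30,10],
    [-38,-30,10],
    [-38,-30,10],
    [-38,-30,10],
    [-38,-30,10],
  ],
  rot=[
    [0,0,0],
    [0,0,0],
    [0,0,0],
    [0,0,0],
    [0,0,0],
  ],
  jaw=[0,0,0,0,0],
)

```text
t: 1.85
tool_pos: [0.4452, 0.2236, 0.2249]
tcp_rot: [[-0.967, 0.256, 0.001], [0.256, 0.967, 0.001], [-0.001, 0.001, -1.0]]
ft_force: [1.4, 0.7, 0.1]
width: 0.0853
```

step_arm(
  xyz=[
    [-46,-37,10],
    [0,0,10],
    [0,0,10],
    [0,0,0],
    [0,0,0],
  ],
  rot=[
    [0,0,0],
    [0,0,-10.4],
    [0,0,-10.4],
    [0,0,-10.3],
    [0,0,0],
  ],
  jaw=[0,0,0,0,0],
)

```text
t: 2.48
tool_pos: [0.4795, 0.1771, 0.1949]
tcp_rot: [[-0.96, -0.279, 0.0], [-0.279, 0.96, 0.0], [-0.0, 0.0, -1.0]]
ft_force: [0.3, -0.4, -0.4]
width: 0.0857
```

```bash
python3 - <<'E'
from h import *
p=camera("wrist");im=p["color"].copy()
a=np.radians(16.3)
R=np.array([[np.cos(a),-np.sin(a)],[np.sin(a),np.cos(a)]])
for l in [(0,0,.028),(-.115,.023,.025),(-.115,-.023,.025),(-.155,.0285,.025),(-.155,-.0285,.025)]:
    P=np.r_[R@np.array(l[:2])+[.588,.209],l[2]];u=proj(p,P);print(u)
    cv2.circle(im,tuple(int(v) for v in u),3,(0,0,255),-1)
for t in ["seal_pliers","spare_pliers"]:
    for f in (spot_in,landmark_of): print(t,[(d,toz(p,d["at"]).round(3)) for d in f(t,p)])
cv2.imwrite("pics/w1.png",im)
E
```

```text
[322.9419572  325.82193519]
[350.92923935 202.97972943]
[294.37052902 203.15093687]
[359.26183641 153.42381521]
[285.81124657 153.64239298]
seal_pliers [({'at': [320.2, 258.5], 'p': 0.88}, array([0.538, 0.192, 0.   ]))]
seal_pliers [({'at': [324.3, 306.4], 'p': 0.86}, array([0.587, 0.21 , 0.   ]))]
spare_pliers [({'at': [45.0, 196.9], 'p': 0.84}, array([ 0.547, -0.057,  0.   ]))]
spare_pliers [({'at': [51.7, 247.0], 'p': 0.75}, array([ 0.594, -0.049,  0.   ]))]
```

View pics/w1.png

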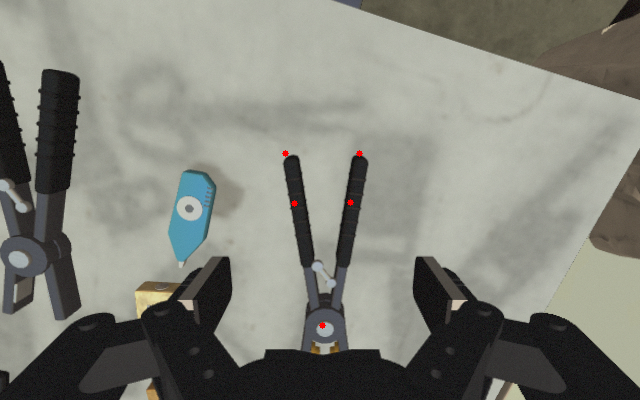

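The wrist overlay matches: red dots on the pivot (323,326) and on both handles (294,203) and (351,203), off by about 1–2 mm. The teal tool and the padlock are clear of the fingers, so I'll descend.

step_arm(
  xyz=[
    [0,0,35],
    [0,0,35],
    [0,0,30],
    [0,0,10],
    [0,0,4],
  ],
  rot=[
    [0,0,0],
    [0,0,0],
    [0,0,0],
    [0,0,0],
    [0,0,0],
  ],
  jaw=[0,0,0,0,0],
)

```text
t: 3.35
tool_pos: [0.4794, 0.1774, 0.0809]
tcp_rot: [[-0.96, -0.28, -0.0], [-0.28, 0.96, -0.0], [0.0, -0.0, -1.0]]
ft_force: [-0.6, -0.2, 1.0]
width: 0.0857
```

step_arm(
  xyz=[
    [0,0,0],
    [0,0,0],
    [0,0,0],
    [0,0,0],
    [0,0,0],
  ],
  rot=[
    [0,0,0],
    [0,0,0],
    [0,0,0],
    [0,0,0],
    [0,0,0],
  ],
  jaw=[40,60,75,80,85],
)

```text
t: 3.98
tool_pos: [0.48, 0.1773, 0.0817]
tcp_rot: [[-0.96, -0.28, 0.002], [-0.28, 0.96, 0.001], [-0.002, 0.0, -1.0]]
ft_force: [-1.2, 0.2, 8.4]
width: 0.0569
```

```bash
python3 - <<'E'
from h import *
s=sense();print(s["ft_force"],s["tool_pos"],s["width"])
p=camera("wrist");cv2.imwrite("pics/w2.png",p["color"])
p=camera("side");cv2.imwrite("pics/s2.png",cv2.resize(p["color"][120:300,220:460],None,fx=3,fy=3,interpolation=cv2.INTER_CUBIC))
E
```

```text
[-1.15836617  0.15050306  8.36590069] [0.48000012 0.17730004 0.08172352] 0.056918075361504915
```

View pics/w2.png

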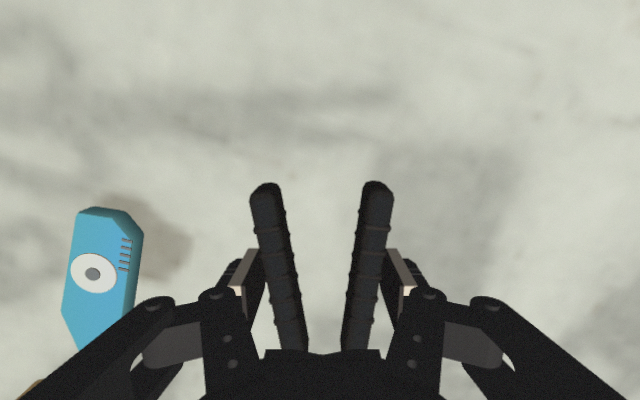

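View pics/s2.png

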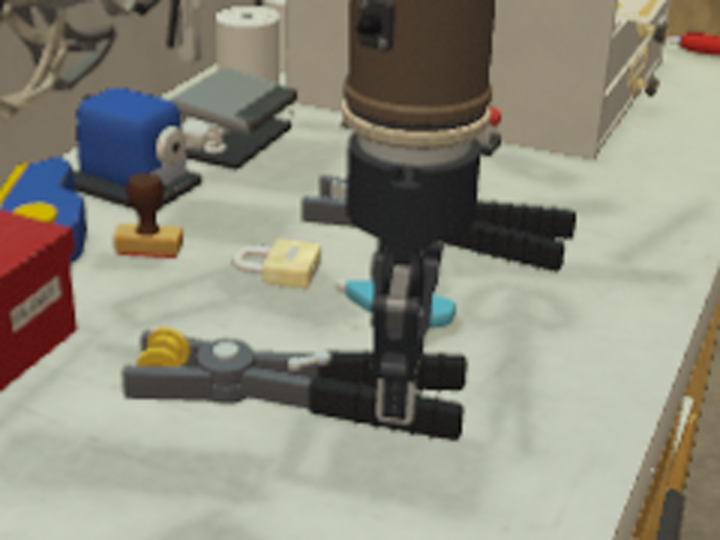

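Both pads touch the handles symmetrically (around (255,270) and (397,270)). I'll keep closing and lift slightly to follow the pads as they swing forward.

step_arm(
  xyz=[
    [0,0,-1],
    [0,0,-1],
    [0,0,-1],
    [0,0,-1],
    [0,0,0],
  ],
  rot=[
    [0,0,0],
    [0,0,0],
    [0,0,0],
    [0,0,0],
    [0,0,0],
  ],
  jaw=[95,105,115,125,130],
)

```text
t: 4.7
tool_pos: [0.479, 0.177, 0.0846]
tcp_rot: [[-0.96, -0.28, -0.001], [-0.28, 0.96, -0.0], [0.001, -0.0, -1.0]]
ft_force: [-0.0, -1.3, -2.1]
width: 0.0421
```

step_arm(
  xyz=[
    [0,0,0],
    [0,0,0],
    [0,0,0],
    [0,0,0],
    [0,0,0],
  ],
  rot=[
    [0,0,0],
    [0,0,0],
    [0,0,0],
    [0,0,0],
    [0,0,0],
  ],
  jaw=[140,150,165,180,195],
)

```text
t: 5.32
tool_pos: [0.4795, 0.1776, 0.0852]
tcp_rot: [[-0.96, -0.281, 0.001], [-0.281, 0.96, 0.0], [-0.001, 0.0, -1.0]]
ft_force: [-1.2, -1.8, 6.0]
width: 0.0241
```

step_arm(
  xyz=[
    [0,0,0],
    [0,0,0],
    [0,0,0],
    [0,0,0],
    [0,0,0],
  ],
  rot=[
    [0,0,0],
    [0,0,0],
    [0,0,0],
    [0,0,0],
    [0,0,0],
  ],
  jaw=[200,200,200,200,200],
)

```text
t: 5.95
tool_pos: [0.4795, 0.1776, 0.0852]
tcp_rot: [[-0.96, -0.281, 0.001], [-0.281, 0.96, 0.0], [-0.001, 0.0, -1.0]]
ft_force: [-1.2, -1.9, 5.0]
width: 0.0245
```

```bash
python3 - <<'E'
from h import *
p=camera("wrist");cv2.imwrite("pics/w3.png",p["color"])
p=camera("side");cv2.imwrite("pics/s3.png",cv2.resize(p["color"][120:300,220:460],None,fx=3,fy=3,interpolation=cv2.INTER_CUBIC))
E
```

```text
(no output)
```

View pics/w3.png

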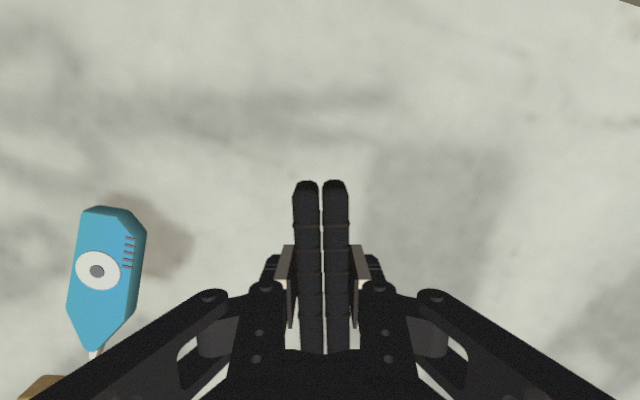

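View pics/s3.png

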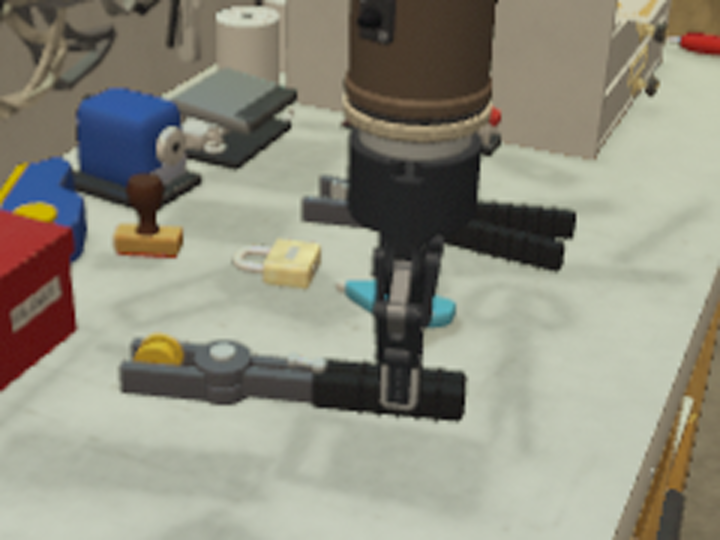

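The handles are parallel and together (columns 306 and 335), the seal halves have met, and the width holds steady at 24.5 mm. I'll open the gripper in place, then rise.

step_arm(
  xyz=[
    [0,0,0],
    [0,0,0],
    [0,0,0],
    [0,0,0],
    [0,0,0],
  ],
  rot=[
    [0,0,0],
    [0,0,0],
    [0,0,0],
    [0,0,0],
    [0,0,0],
  ],
  jaw=[180,160,120,60,0],
)

```text
t: 6.68
tool_pos: [0.4793, 0.1773, 0.0848]
tcp_rot: [[-0.96, -0.28, -0.0], [-0.28, 0.96, 0.0], [0.0, 0.0, -1.0]]
ft_force: [-0.1, 0.0, -0.5]
width: 0.0793
```

step_arm(
  xyz=[
    [0,0,0],
    [0,0,0],
    [0,0,0],
    [0,0,-5],
    [0,0,-15],
  ],
  rot=[
    [0,0,0],
    [0,0,0],
    [0,0,0],
    [0,0,0],
    [0,0,0],
  ],
  jaw=[0,0,0,0,0],
)

```text
t: 7.3
tool_pos: [0.479, 0.1771, 0.1051]
tcp_rot: [[-0.96, -0.28, -0.001], [-0.28, 0.96, -0.001], [0.001, -0.0, -1.0]]
ft_force: [-0.4, -0.4, 0.3]
width: 0.0853
```

step_arm(
  xyz=[
    [0,0,-25],
    [0,0,-35],
    [0,0,-35],
    [0,0,-20],
    [0,0,0],
  ],
  rot=[
    [0,0,0],
    [0,0,0],
    [0,0,0],
    [0,0,0],
    [0,0,0],
  ],
  jaw=[0,0,0,0,0],
)

```text
t: 7.92
tool_pos: [0.4802, 0.1776, 0.2224]
tcp_rot: [[-0.96, -0.28, 0.004], [-0.28, 0.96, 0.002], [-0.004, 0.001, -1.0]]
ft_force: [0.3, 0.3, -0.2]
width: 0.0855
```

```bash
python3 - <<'E'
from h import *
s=sense();print(s["t"],s["ft_force"],s["width"])
p=camera("wrist");cv2.imwrite("pics/w4.png",p["color"])
print([(d,toz(p,d["at"]).round(3)) for t in("seal_pliers","spare_pliers") for d in landmark_of(t,p)])
p=camera("side");cv2.imwrite("pics/s4.png",cv2.resize(p["color"][120:300,220:460],None,fx=3,fy=3,interpolation=cv2.INTER_CUBIC))
E
```

```text
7.925 [ 0.25557171  0.26672418 -0.19346239] 0.08548392037898356
[({'at': [325.1, 291.9], 'p': 0.8}, array([0.589, 0.213, 0.   ])), ({'at': [75.2, 228.6], 'p': 0.91}, array([ 0.588, -0.049,  0.   ]))]
```

View pics/w4.png

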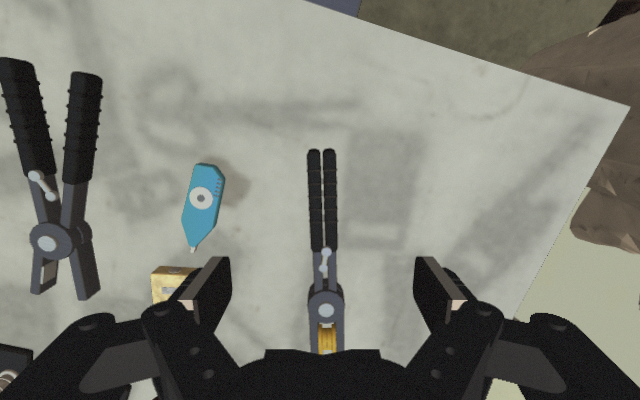

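View pics/s4.png

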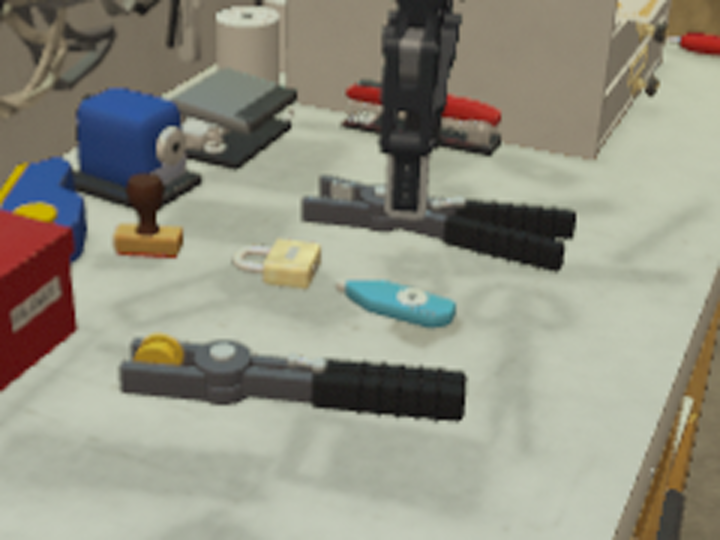

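The pliers stay closed with the seal shut: handles at (322,200) and pivot at (325,310) in the wrist view. They lie where they were, the spare pair is still open, and the gripper is clear.

```bash
python3 -c "
from bench import *
print(finish_job())"
```

```text
the job is handed in; nothing more can be done
None
```

The loaded pliers (the left pair) are closed with the seal snapped shut, and the job is handed in. It took about 8 s of the allowed 29 s.

- **Squeeze:** I closed the handles where the pliers lay until they met. The finger opening went from 57 mm at first contact to a steady 24.5 mm (the brief gives 26 mm as shut). The largest wrist force I read was about 8 N.
- **After letting go:** The pliers stayed closed with the brass halves together. The pivot is at about (0.589, 0.213), against (0.588, 0.209) before. I let the gripper close both handles evenly, so the pliers' body probably turned about 8° in place; I did not measure that.
- **Spare pliers:** They are still open and untouched. Network estimates of their pivot varied by about 1 cm between views (x 0.588 to 0.598, y -0.038 to -0.057), which I take as detector error, as they look unmoved in the side pictures.
- **Gripper:** It was open, clear of everything and reading about 0 N when I handed in.

No check failed.

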